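# Find the full carton by weight and put it in the preparation tray

### The job

Of the three identical small medicine cartons on the worktop one is full and two are empty. Lift them one at a time to feel their weight, and set the full one down, standing upright on its base and without dropping it, on the floor of the blue tray. Leave the two empty ones standing upright on the worktop, outside the tray.

Things in the scene. Friction and masses are not known exactly. Their poses are not given: they have to be found in the camera images.
- carton_1_mid (a point): The first of three identical closed white medicine cartons, 99 x 43 x 60 mm high, standing on the worktop. Point: its centre, 30 mm above its underside; y axis along the 99 mm length, x across the 43 mm width (grasp across this), z up. One of the three is full (270 to 390 g), two are empty (40 to 60 g); only the weight tells them apart.
- carton_2_mid (a point): The second of three identical closed white medicine cartons, 99 x 43 x 60 mm high, standing on the worktop. Point: its centre, 30 mm above its underside; y axis along the 99 mm length, x across the 43 mm width (grasp across this), z up. One of the three is full (270 to 390 g), two are empty (40 to 60 g); only the weight tells them apart.
- carton_3_mid (a point): The third of three identical closed white medicine cartons, 99 x 43 x 60 mm high, standing on the worktop. Point: its centre, 30 mm above its underside; y axis along the 99 mm length, x across the 43 mm width (grasp across this), z up. One of the three is full (270 to 390 g), two are empty (40 to 60 g); only the weight tells them apart.
- tray: Shallow blue plastic tray, open at the top, fixed to the worktop: 200 mm along its x axis, 150 mm along its y axis, 25 mm high, walls and floor 4 mm thick (inside 192 x 142 mm, floor 4 mm above the worktop); turned-out rim 6 mm, a 16 mm grip ear at both short ends. Origin at the centre of its underside, z up.
Mind the look-alikes: they are no part of the job. What is shaped like the part that bears carton_2_mid but red or turquoise is not meant.

How it is judged:
On the way, in this order (a step that is already met when the one before it is completed fails the run):
1. a carton is lifted in the gripper, its underside at least 25 mm above the worktop (((height (world z) of carton_1_mid above 0.055 m and contact force between the fingers and carton_1 above 0.5 N) or (height (world z) of carton_2_mid above 0.055 m and contact force between the fingers and carton_2 above 0.5 N) or (height (world z) of carton_3_mid above 0.055 m and contact force between the fingers and carton_3 above 0.5 N))), for 0.1 s.
2. a carton, still in the gripper, is brought down inside the tray to within 20 mm of its floor (not dropped in) (((x of carton_1_mid in the frame of tray between -0.08 and 0.08 m and y of carton_1_mid in the frame of tray between -0.06 and 0.06 m and z of carton_1_mid in the frame of tray below 0.054 m and contact force between the fingers and carton_1 above 0.5 N) or (x of carton_2_mid in the frame of tray between -0.08 and 0.08 m and y of carton_2_mid in the frame of tray between -0.06 and 0.06 m and z of carton_2_mid in the frame of tray below 0.054 m and contact force between the fingers and carton_2 above 0.5 N) or (x of carton_3_mid in the frame of tray between -0.08 and 0.08 m and y of carton_3_mid in the frame of tray between -0.06 and 0.06 m and z of carton_3_mid in the frame of tray below 0.054 m and contact force between the fingers and carton_3 above 0.5 N))), for 0.05 s.
At the end, for the whole second after the job is handed in: The full carton (known by its weight on the tray, over 1.6 N) stands upright, within 8 degrees, on the tray's floor, its centre within 80 mm (tray x) and 60 mm (tray y) of the tray's; both empty ones stand upright, within 8 degrees, on the worktop, centres outside the tray; all at rest (((x of carton_1_mid in the frame of tray between -0.08 and 0.08 m and y of carton_1_mid in the frame of tray between -0.06 and 0.06 m and z of carton_1_mid in the frame of tray between 0.02 and 0.042 m and contact force between carton_1 and tray above 1.6 N and (x of carton_2_mid in the frame of tray below -0.1 m or x of carton_2_mid in the frame of tray above 0.1 m or y of carton_2_mid in the frame of tray below -0.075 m or y of carton_2_mid in the frame of tray above 0.075 m) and (x of carton_3_mid in the frame of tray below -0.1 m or x of carton_3_mid in the frame of tray above 0.1 m or y of carton_3_mid in the frame of tray below -0.075 m or y of carton_3_mid in the frame of tray above 0.075 m)) or (x of carton_2_mid in the frame of tray between -0.08 and 0.08 m and y of carton_2_mid in the frame of tray between -0.06 and 0.06 m and z of carton_2_mid in the frame of tray between 0.02 and 0.042 m and contact force between carton_2 and tray above 1.6 N and (x of carton_1_mid in the frame of tray below -0.1 m or x of carton_1_mid in the frame of tray above 0.1 m or y of carton_1_mid in the frame of tray below -0.075 m or y of carton_1_mid in the frame of tray above 0.075 m) and (x of carton_3_mid in the frame of tray below -0.1 m or x of carton_3_mid in the frame of tray above 0.1 m or y of carton_3_mid in the frame of tray below -0.075 m or y of carton_3_mid in the frame of tray above 0.075 m)) or (x of carton_3_mid in the frame of tray between -0.08 and 0.08 m and y of carton_3_mid in the frame of tray between -0.06 and 0.06 m and z of carton_3_mid in the frame of tray between 0.02 and 0.042 m and contact force between carton_3 and tray above 1.6 N and (x of carton_1_mid in the frame of tray below -0.1 m or x of carton_1_mid in the frame of tray above 0.1 m or y of carton_1_mid in the frame of tray below -0.075 m or y of carton_1_mid in the frame of tray above 0.075 m) and (x of carton_2_mid in the frame of tray below -0.1 m or x of carton_2_mid in the frame of tray above 0.1 m or y of carton_2_mid in the frame of tray below -0.075 m or y of carton_2_mid in the frame of tray above 0.075 m))) and height (world z) of carton_1_mid between 0.022 and 0.042 m and angle between each of carton_1_mid, carton_2_mid, carton_3_mid's own z axis and vertical below 0.15 rad and linear speed of each of carton_1, carton_2, carton_3 below 0.03 m/s and height (world z) of carton_2_mid between 0.022 and 0.042 m and height (world z) of carton_3_mid between 0.022 and 0.042 m); the robot touches nothing.
It also fails if it takes over 64 s, if anything falls off the work surface, if the arm or the gripper's body presses on something with over 40 N, if the wrist force passes 120 N, or if a joint passes its speed limit or range.

### The arm

A 6-joint arm with a two-finger parallel gripper is mounted at the origin on a cart in front of the work surface, level with it; the furniture and walls round the work are solid. World frame = base frame: x ahead of the robot, y to its left, z up, the work surface at z = 0. Lengths are in m, angles in rad, forces in N, time in s.
With the tool pointing down it reaches from about 0.4 to 0.825 m from the base axis. Payload 7 kg.
Tool frame: the origin (TCP) lies at the very end of the fingers, on their centre line; the grasp point (between the pads) lies 19 mm behind it (arm.grip_point_offset is the distance from the TCP to the grasp point, in m); z points along the fingers, y is the line along which they close (so a half turn about z gives the same grasp; the last joint's range is limited). The gripper opens to 88 mm and grips with 3 to 60 N. Pads are 19 mm wide; open, the fingers measure 130 mm over their backs; the gripper's body (78 mm by 193 mm) begins 47 mm behind the grasp point.
Start: joints at [-0.879, 0.359, 0.012, 0, -1.224, -0.288], TCP at [0.265, -0.621, 0.227] pointing down, gripper open.
Joint ranges: [-3.07, 3.07], [-1.43, 2.12], [-1.02, 1.25], [-3.03, 1.67], [-3.05, -0], [-3.03, 3.03]. Speed limits (rad/s): [2.39, 2.39, 3.01, 3.14, 3.14, 3.14].

### API

Orientations are given as [roll, pitch, yaw] about the fixed x, y, z axes, in that order (R = Rz(yaw) Ry(pitch) Rx(roll)).
In Python, from station import arm, cams gives the robot as it stands.
- The arm moves only by the shell command python3 -m handwheel 'ROWS' [FORCE]. ROWS is JSON, a list that holds one entry, the list of rows, each a list of 7 numbers: the shift along the tool's x, y, z normalised to -1 to 1, where 1 is 0.08 m, then the turn, a rotation vector about the tool's x, y, z normalised to -1 to 1, where 1 is 0.5 rad, then the closure in counts, from 0 (fully open) to 255 (shut). In form: [[[x, y, z, wx, wy, wz, hand], ...]]. A call has 1 to 5 rows; each row is the pose to reach, as a shift and turn from the pose commanded when the call began, along the tool's axes at that moment; what a row does not reach only later rows make up. A row lasts 1/8 s, in which the tool goes at most 62.5 mm and 10.7 degrees, less where a joint would pass 70% of its speed; a pose out of reach is approached as far as the arm can. A call with a number of a shift or a turn outside -1 to 1 is refused whole. A call with a gripper value outside its range is refused whole. The fingers move at their own pace and stop on an object; FORCE is the grip in N (left out, the last holds). Time passes only in rows, so rows that repeat a pose let the fingers close. It gives the time, the measured TCP pose, the force, the opening and the grip force at its end, in the units of the state.
- arm.get_state(): the state, without advancing time (a new reading comes with each control period).
- cams.grab_frame(name): name is "scene" or "top" or "wrist"; returns the picture (400x640x3 uint8, blue, green, red); there is no depth.
- cams.camera_info(name): a dict with "camera_matrix" (3x3 intrinsics, pixels), "R" (3x3) and "t" (3): a world point X has camera coordinates R X + t; the wrist camera has in their place "hand_eye" (4x4, takes a point from camera to tool coordinates, whose origin is the TCP and whose axes are the flange's). Camera axes: x right, y down, z forward; pixel columns grow to the right and rows downward; lengths in m; the calibration is good to about 2 mm. A picture is of the moment at which its call begins: read the wrist's pose just before it. camera_info takes no time and is no camera call.
- arm.job_done(): hands the job in; it is judged then, once.
The state is a dict: "t": time; "q": joint angles; "qd": joint speeds; "joint_efforts": joint torques, N m; "eef_pos": TCP position; "ee_rot": TCP orientation; "force": force on the tool from outside, world axes, zero at the start; "moment": the same for the moment, N m; "width": finger opening in m; "gripper_force": force on a finger pad.
Only numpy, scipy, OpenCV 4.12 (cv2) and the standard library are available. Lean on these libraries where they do the work, as an engineer would, in place of code of your own. Each camera call takes 0.05 s, during which the arm holds its last target. There are 200 camera calls.

## Working session

There is one attempt and no reset: what is moved stays moved. The work goes in short steps, Python scripts to look and compute and a shell command to move; the robot and the scene stay as the last step left them, time stands still between calls to the robot, and variables do not carry over. Pictures are saved under pics/ and viewed, at most 10 in all, crops included, and the job is handed in when it is done.

```bash
mkdir -p pics
python3 - <<'E'
from station import arm,cams
import cv2,numpy as np
a=cams.grab_frame("top");b=cams.grab_frame("scene")
cv2.imwrite("pics/top.png",a);cv2.imwrite("pics/scene.png",b)
for n in("top","scene","wrist"):print(n,{k:np.round(v,4).tolist() for k,v in cams.camera_info(n).items() if k in("camera_matrix","R","t","hand_eye")})
s=arm.get_state();print(s)
E
```

```text
top {'camera_matrix': [[478.1919, 0.0, 317.1716], [0.0, 478.1919, 190.549], [0.0, 0.0, 1.0]], 'R': [[-0.0085, -0.9999, 0.0121], [-0.9936, 0.0071, -0.1131], [0.113, -0.0129, -0.9935]], 't': [-0.0392, 0.5214, 1.0354]}
scene {'camera_matrix': [[480.6735, 0.0, 318.1697], [0.0, 480.6735, 203.2299], [0.0, 0.0, 1.0]], 'R': [[-0.5179, -0.8554, 0.0109], [-0.6175, 0.365, -0.6967], [0.592, -0.3675, -0.7172]], 't': [0.2412, 0.3662, 0.9321]}
wrist {'camera_matrix': [[317.178, 0.0, 322.1263], [0.0, 317.178, 201.9155], [0.0, 0.0, 1.0]], 'hand_eye': [[0.0005, -0.9578, -0.2874, 0.079], [1.0, 0.0, 0.0016, 0.0003], [-0.0015, -0.2874, 0.9578, -0.1578], [0.0, 0.0, 0.0, 1.0]]}
{'t': 0.1, 'q': array([-8.78889538e-01,  3.59317363e-01,  1.11754453e-02, -3.17000225e-04,
       -1.22410871e+00, -2.88107168e-01]), 'qd': array([-0.00066983, -0.00250833,  0.00197215,  0.00147571, -0.00131877,
       -0.0003101 ]), 'joint_efforts': array([-1.30023684e-03, -5.84164166e+01,  2.93753207e+01,  7.01566458e+00,
        1.01702206e-02, -5.57185717e-05]), 'eef_pos': array([ 0.26503273, -0.62032375,  0.22572436]), 'ee_rot': array([ 3.14011361e+00, -1.27524929e-04, -2.73790087e+00]), 'force': array([0.64323788, 1.02220327, 0.0097847 ]), 'moment': array([-0.01877655,  0.03243371, -0.02373035]), 'gripper_force': 0.0, 'width': 0.08783353372314412}
```

View pics/top.png

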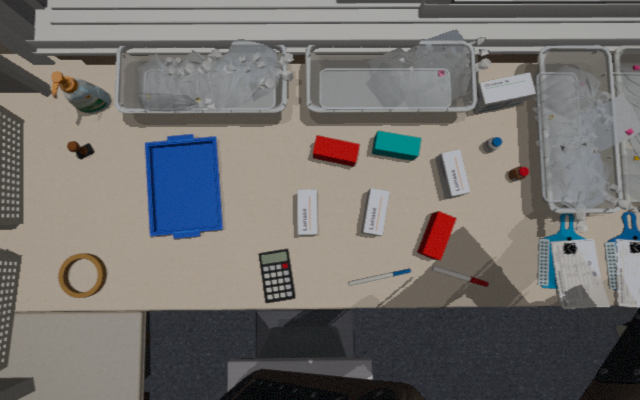

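View pics/scene.png

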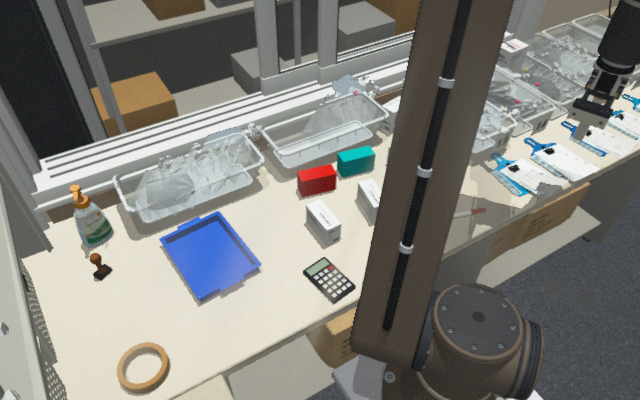

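The top view shows three matching white "Larinax" cartons at about (307,212), (376,212) and (455,173). The white box at (505,91) is larger and printed differently. Red boxes at (336,151) and (438,236) and the turquoise one at (397,146) are the look-alikes. The tray is at (184,187). Next I'll confirm with a crop and measure.

```bash
cat > h.py <<'E'
import cv2,numpy as np
from station import arm,cams
from scipy.spatial.transform import Rotation as Ro
def ray(name,px,z,pose=None):
    c=cams.camera_info(name);K=c["camera_matrix"]
    d=np.linalg.inv(K)@np.array([*px,1.0])
    if name=="wrist":
        H=np.array(c["hand_eye"]);R0=Ro.from_euler("xyz",pose[1]).as_matrix()
        o=R0@H[:3,3]+pose[0];d=R0@H[:3,:3]@d
    else:
        R=np.array(c["R"]);o=-R.T@np.array(c["t"]);d=R.T@d
    return o+d*(z-o[2])/d[2]
def rect(name,pts,z,pose=None):
    w=np.array([ray(name,p,z,pose)[:2] for p in pts],np.float32)
    (cx,cy),(a,b),_=cv2.minAreaRect(w*1000)
    B=cv2.boxPoints(cv2.minAreaRect(w*1000));e=[B[1]-B[0],B[2]-B[1]]
    l=max(e,key=np.linalg.norm);return np.round([cx,cy,max(a,b),min(a,b),np.degrees(np.arctan2(l[1],l[0]))%180],1)
E
python3 - <<'E'
from h import *
a=cv2.imread("pics/top.png")
hsv=cv2.cvtColor(a,cv2.COLOR_BGR2HSV)
for lo in (30,):
  m=((hsv[...,1]<lo)&(hsv[...,2]>150)).astype(np.uint8)*255
  m=cv2.morphologyEx(m,cv2.MORPH_CLOSE,np.ones((5,5)))
  for c in cv2.findContours(m,0,2)[0]:
    x,y,w,h=cv2.boundingRect(c)
    if 250<cv2.contourArea(c)<3000 and 120<y<260 and 230<x<530: print((x,y,w,h),rect("top",c[:,0],.06))
m=cv2.inRange(hsv,(100,120,60),(125,255,255));c=max(cv2.findContours(m,0,2)[0],key=cv2.contourArea)
print("tray",rect("top",c[:,0],.02),cv2.boundingRect(c))
cv2.imwrite("pics/c.png",cv2.resize(a[65:265,270:550],None,fx=2.8,fy=2.8,interpolation=2))
E
```

```text
(297, 189, 21, 45) [473.8 -20.6  94.9  43.3 179.6]
(364, 188, 26, 48) [ 472.6 -171.3   98.5   42.4  169.7]
(442, 149, 29, 46) [ 557.  -346.3   98.9   42.5   11.1]
tray [536.4 257.6 231.4 160.2   4.9] (145, 134, 77, 104)
```

View pics/c.png

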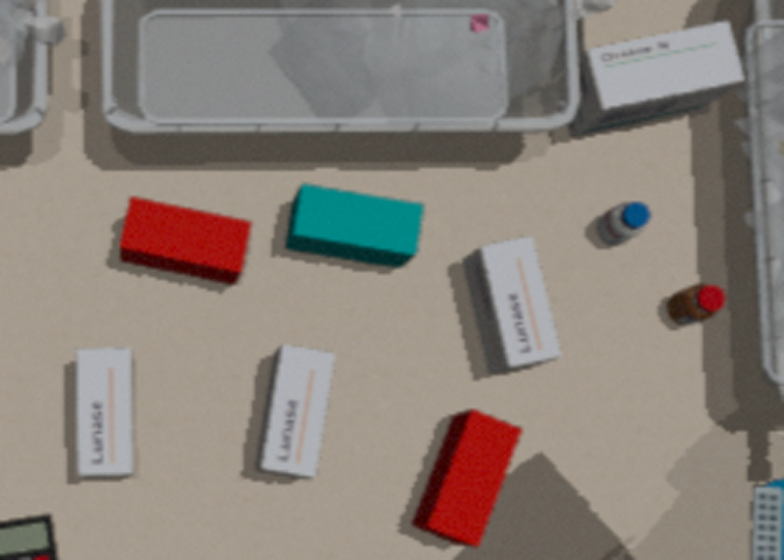

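The crop confirms it: three equal "Lunase" cartons in the crop at about (104,412), (298,412) and (518,303). The larger box at (665,65) has different printing. Going to the nearest one, C.

```bash
cat >> h.py <<'E'
def go(x,y,z,yawdeg,pose=None):
    "units for shift (in present tool axes) and turn about tool z"
    s=arm.get_state();p,r=np.array(s["eef_pos"]),np.array(s["ee_rot"])
    R0=Ro.from_euler("xyz",r).as_matrix();d=R0.T@(np.array([x,y,z])-p)/.08
    Rt=Ro.from_euler("xyz",[np.pi,0,np.radians(yawdeg)]).as_matrix()
    w=Ro.from_matrix(R0.T@Rt).as_rotvec()/.5
    print("shift",d.round(3),"turn",w.round(3),"at",p.round(4),np.degrees(r).round(2),"t",s["t"],"F",np.round(s["force"],2))
def look(fn,z=.06):
    s=arm.get_state();pose=(s["eef_pos"],s["ee_rot"]);a=cams.grab_frame("wrist");cv2.imwrite("pics/%s.png"%fn,a)
    hsv=cv2.cvtColor(a,cv2.COLOR_BGR2HSV)
    m=((hsv[...,1]<30)&(hsv[...,2]>150)).astype(np.uint8)*255
    m=cv2.morphologyEx(m,cv2.MORPH_CLOSE,np.ones((9,9)))
    for c in cv2.findContours(m,0,2)[0]:
        if cv2.contourArea(c)>1500: print(cv2.boundingRect(c),rect("wrist",c[:,0],z,pose))
E
H="python3 -m handwheel"
$H '[[[-0.94,0.344,0,0,0,0,0],[-0.94,0.344,0,0,0,0,0]]]'
$H '[[[-0.94,0.344,0,0,0,0,0],[-0.94,0.344,0,0,0,0,0]]]' >/dev/null
$H '[[[-0.94,0.344,0,0,0,0,0],[-0.94,0.344,0,0,0,0,0]]]' >/dev/null
$H '[[[-0.94,0.344,0,0,0,0,0],[-0.94,0.344,0,0,0,0,0]]]' >/dev/null
$H '[[[-0.94,0.344,0,0,0,0.42,0],[-0.94,0.344,0,0,0,0.42,0],[-0.94,0.344,0,0,0,0.42,0],[-0.94,0.344,0,0,0,0.42,0]]]'
python3 -c "
from h import *
look('w1');go(.557,-.346,.15,-169)"
```

```text
t: 0.35
eef_pos: [0.325, -0.5641, 0.2261]
ee_rot: [3.141, 0.0, -2.736]
force: [0.1, -0.8, 0.2]
width: 0.088
gripper_force: 0.0
t: 1.6
eef_pos: [0.5561, -0.3472, 0.2264]
ee_rot: [3.141, -0.001, -2.948]
force: [-0.8, -0.2, -0.8]
width: 0.0875
gripper_force: 0.0
(256, 307, 183, 41) [ 716.2 -287.   223.9   56.3  105.6]
(493, 83, 63, 71) [ 451.5 -165.4   57.    41.4  169.3]
(0, 0, 149, 244) [ 563.  -598.1  244.1  149.5  174.9]
shift [-0.016  0.014  0.956] turn [ 0.    -0.001  0.002] at [ 0.556  -0.3474  0.2265] [ 1.8000e+02 -2.0000e-02 -1.6893e+02] t 1.65 F [1.18 0.09 0.44]
```

View pics/w1.png

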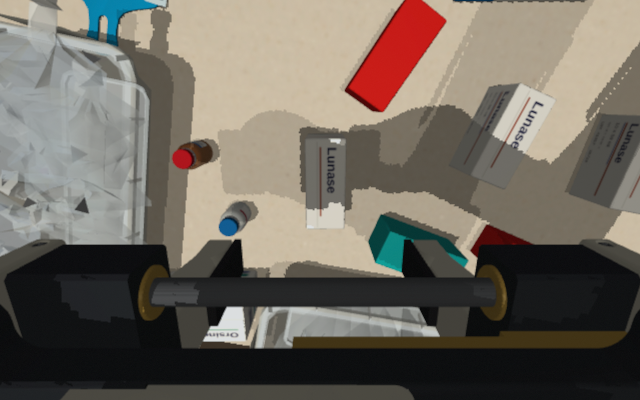

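The wrist view shows carton C's top face at about (306–345, 138–228) between the open fingers, half in shadow. I'll check where its corners fall.

```bash
python3 -c "
from h import *
s=arm.get_state();print(rect('wrist',[(307,139),(345,139),(344,228),(306,228)],.06,(s['eef_pos'],s['ee_rot'])))"
```

```text
[ 555.2 -343.7   96.    41.6   11.1]
```

```bash
H="python3 -m handwheel"
$H '[[[0,0.03,1,0,0,0,0],[0,0.03,1,0,0,0,0]]]' 25 >/dev/null
$H '[[[0,0,1,0,0,0,0],[0,0,1,0,0,0,0]]]' 
$H '[[[0,0,0.65,0,0,0,0],[0,0,0.65,0,0,0,0],[0,0,0.65,0,0,0,0]]]'
$H '[[[0,0,0,0,0,0,255],[0,0,0,0,0,0,255],[0,0,0,0,0,0,255],[0,0,0,0,0,0,255],[0,0,0,0,0,0,255]]]'
$H '[[[0,0,-0.2,0,0,0,255],[0,0,-0.4,0,0,0,255],[0,0,-0.6,0,0,0,255],[0,0,-0.6,0,0,0,255],[0,0,-0.6,0,0,0,255]]]' 
for i in 1 2 3; do $H '[[[0,0,0,0,0,0,255]]]' | grep -E "force|eef|width"; done
```

```text
t: 2.15
eef_pos: [0.5541, -0.344, 0.0639]
ee_rot: [3.139, -0.005, -2.949]
force: [-0.4, -1.8, 0.1]
width: 0.0877
gripper_force: 0.0
t: 2.52
eef_pos: [0.5579, -0.345, 0.0171]
ee_rot: [-3.14, 0.002, -2.947]
force: [0.2, -0.5, 0.7]
width: 0.088
gripper_force: 0.0
t: 3.15
eef_pos: [0.5564, -0.344, 0.0146]
ee_rot: [3.142, -0.0, -2.948]
force: [0.1, -0.7, -0.5]
width: 0.0433
gripper_force: 0.0
t: 3.78
eef_pos: [0.5562, -0.3439, 0.0626]
ee_rot: [3.141, 0.0, -2.948]
force: [0.4, -0.4, -0.4]
width: 0.042
gripper_force: 25.0
eef_pos: [0.5559, -0.3439, 0.0619]
force: [-0.4, -0.1, -0.6]
width: 0.042
gripper_force: 25.0
eef_pos: [0.5561, -0.344, 0.062]
force: [0.1, -0.2, -0.5]
width: 0.0417
gripper_force: 25.0
eef_pos: [0.5563, -0.344, 0.0621]
force: [-0.0, -0.7, -0.2]
width: 0.042
gripper_force: 25.0
```

The lift force is about 0.4 N, so C is empty. Setting it back and going to B.

```bash
H="python3 -m handwheel"
$H '[[[0,0,0.3,0,0,0,255],[0,0,0.5,0,0,0,255],[0,0,0.57,0,0,0,255],[0,0,0.6,0,0,0,255],[0,0,0.6,0,0,0,255]]]'
$H '[[[0,0,0,0,0,0,0],[0,0,0,0,0,0,0],[0,0,0,0,0,0,0],[0,0,0,0,0,0,0],[0,0,0,0,0,0,0]]]' | grep -E "force|width"
$H '[[[0,0,-0.3,0,0,0,0],[0,0,-1,0,0,0,0]]]' >/dev/null
$H '[[[0,0,-1,0,0,0,0],[0,0,-1,0,0,0,0]]]' 
$H '[[[0.2,0.77,-0.3,0,0,0,0],[0.2,0.77,-0.3,0,0,0,0]]]' >/dev/null
$H '[[[0.2,0.77,0,0,0,0,0],[0.2,0.77,0,0,0,0,0]]]' >/dev/null
$H '[[[0.2,0.77,0,0,0,0.747,0],[0.2,0.77,0,0,0,0.747,0],[0.2,0.77,0,0,0,0.747,0],[0.2,0.77,0,0,0,0.747,0]]]'
python3 -c "
from h import *
look('w2');go(.4726,-.1713,.014,-190.3)"
```

```text
t: 4.78
eef_pos: [0.5568, -0.3442, 0.0151]
ee_rot: [-3.141, 0.001, -2.948]
force: [-0.2, -0.5, -0.3]
width: 0.0417
gripper_force: 25.0
force: [1.1, -0.2, -0.6]
width: 0.0849
gripper_force: 0.0
t: 5.9
eef_pos: [0.5585, -0.345, 0.1798]
ee_rot: [-3.137, 0.006, -2.947]
force: [-0.2, 0.7, -0.2]
width: 0.0876
gripper_force: 0.0
t: 6.9
eef_pos: [0.4742, -0.1725, 0.1983]
ee_rot: [-3.141, -0.0, 2.965]
force: [-0.0, -0.3, 0.0]
width: 0.0879
gripper_force: 0.0
(305, 187, 42, 49) [ 494.  -172.6   49.7   41.2  169.9]
(463, 157, 43, 58) [495.4 -19.2  50.3  41.3   0.6]
shift [0.019 0.013 2.303] turn [-0.    -0.001  0.005] at [ 0.474  -0.1726  0.1982] [-1.7999e+02 -3.0000e-02  1.6985e+02] t 6.95 F [ 1.12 -0.24 -1.06]
```

View pics/w2.png

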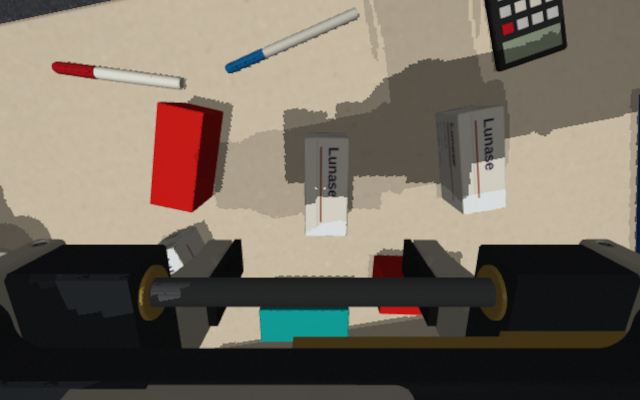

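B lies centred between the fingers, with its top face at (306–347, 135–235). Descending.

```bash
H="python3 -m handwheel"
$H '[[[0,0,1,0,0,0,0],[0,0,1,0,0,0,0]]]' >/dev/null
$H '[[[0,0,1,0,0,0,0],[0,0,1,0,0,0,0]]]' >/dev/null
$H '[[[0,0,0.3,0,0,0,0],[0,0,0.3,0,0,0,0],[0,0,0.3,0,0,0,0]]]'
$H '[[[0,0,0,0,0,0,255],[0,0,0,0,0,0,255],[0,0,0,0,0,0,255],[0,0,0,0,0,0,255],[0,0,0,0,0,0,255]]]' | grep -E "force|eef|width"
$H '[[[0,0,0,0,0,0,255],[0,0,-0.2,0,0,0,255],[0,0,-0.4,0,0,0,255],[0,0,-0.6,0,0,0,255],[0,0,-0.6,0,0,0,255]]]' 
for i in 1 2 3 4; do $H '[[[0,0,0,0,0,0,255]]]' | grep -E "force|eef|width"; done
```

```text
t: 7.82
eef_pos: [0.4742, -0.1724, 0.015]
ee_rot: [-3.141, 0.0, 2.963]
force: [-0.1, 0.2, 0.4]
width: 0.0874
gripper_force: 0.0
eef_pos: [0.4739, -0.1719, 0.0147]
force: [0.3, 2.9, 1.1]
width: 0.0434
gripper_force: 1.1
t: 9.07
eef_pos: [0.4741, -0.172, 0.0631]
ee_rot: [3.141, 0.001, 2.962]
force: [0.2, 0.1, -4.0]
width: 0.042
gripper_force: 25.0
eef_pos: [0.473, -0.1719, 0.0618]
force: [-0.2, 0.4, -4.0]
width: 0.0415
gripper_force: 25.0
eef_pos: [0.473, -0.172, 0.0617]
force: [-0.2, 0.1, -2.3]
width: 0.0421
gripper_force: 25.0
eef_pos: [0.4733, -0.172, 0.062]
force: [0.1, 0.7, -3.5]
width: 0.0419
gripper_force: 25.0
eef_pos: [0.4736, -0.172, 0.0623]
force: [0.7, -0.8, -3.3]
width: 0.0418
gripper_force: 25.0
```

The lift force is about 3.4 N, so B is the full one. Carrying it over to the tray.

```bash
H="python3 -m handwheel"
$H '[[[0,0,-0.4,0,0,0,255],[0,0,-0.8,0,0,0,255],[0,0,-1,0,0,0,255]]]' 30 >/dev/null
$H '[[[0,0.4,0,0,0,0,255],[0.03,0.9,0,0,0,0,255]]]'  >/dev/null
$H '[[[0,0.45,0,0,0,0,255],[0.03,0.9,0,0,0,0,255]]]'  >/dev/null
$H '[[[0,0.45,0,0,0,0,255],[0.03,0.9,0,0,0,0,255]]]'  >/dev/null
$H '[[[0,0.45,0,0,0,0,255],[0.03,0.9,0,0,0,0,255]]]'  >/dev/null
$H '[[[0,0.45,0,0,0,0,255],[0.03,0.9,0,0,0,0,255]]]'  >/dev/null
$H '[[[0.03,0.4,0,0,0,-0.25,255],[0.03,0.75,0,0,0,-0.52,255],[0.03,0.93,0,0,0,-0.52,255],[0.03,0.93,0,0,0,-0.52,255]]]'
python3 -c "
from h import *
s=arm.get_state();a=cams.grab_frame('top');cv2.imwrite('pics/t3.png',cv2.resize(a[100:280,100:340],None,fx=3,fy=3));a=cams.grab_frame('wrist');cv2.imwrite('pics/w3.png',a);go(.536,.258,.0195,-175.1)
hsv=cv2.cvtColor(a,cv2.COLOR_BGR2HSV);m=cv2.inRange(hsv,(100,120,40),(125,255,255));c=max(cv2.findContours(m,0,2)[0],key=cv2.contourArea)
print(cv2.boundingRect(c),rect('wrist',c[:,0],.025,(s['eef_pos'],s['ee_rot'])))"
```

```text
t: 11.7
eef_pos: [0.5371, 0.2585, 0.1421]
ee_rot: [-3.141, -0.001, -3.063]
force: [-0.7, -0.7, -3.2]
width: 0.042
gripper_force: 30.0
shift [0.008 0.01  1.534] turn [-0.001 -0.002 -0.014] at [0.5368 0.2573 0.1423] [-1.7997e+02 -5.0000e-02 -1.7551e+02] t 11.8 F [ 0.37  0.94 -3.42]
(223, 58, 199, 200) [508.1 256.6 174.9 160.3   4.7]
```

View pics/w3.png

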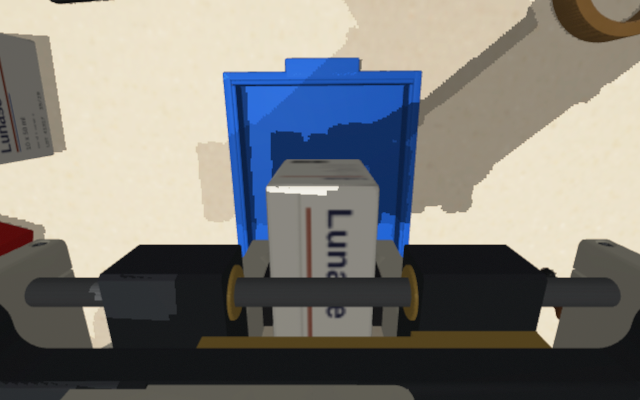

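The carton is held upright and centred over the tray, whose rim spans columns 223–421 and matches the measured pose. Lowering.

```bash
H="python3 -m handwheel"
$H '[[[0,0,0.4,0,0,0,255],[0,0,0.8,0,0,0,255],[0,0,1,0,0,0,255],[0,0,1,0,0,0,255]]]' >/dev/null
$H '[[[0,0,0.2,0,0,0,255],[0,0,0.35,0,0,0,255],[0,0,0.46,0,0,0,255],[0,0,0.53,0,0,0,255],[0,0,0.53,0,0,0,255]]]'
$H '[[[0,0,0,0,0,0,255],[0,0,0.005,0,0,0,255],[0,0,0.01,0,0,0,255],[0,0,0.01,0,0,0,255]]]'
```

```text
t: 12.92
eef_pos: [0.5371, 0.2579, 0.0197]
ee_rot: [-3.141, -0.001, -3.061]
force: [0.4, 0.4, -3.5]
width: 0.042
gripper_force: 30.0
t: 13.42
eef_pos: [0.5373, 0.258, 0.0195]
ee_rot: [3.141, 0.0, -3.061]
force: [-0.5, 0.6, -2.9]
width: 0.0419
gripper_force: 30.0
```

Still carrying the weight, so lowering in small steps until it bears on the floor.

```bash
H="python3 -m handwheel"
for i in 1 2; do $H '[[[0,0,0.005,0,0,0,255],[0,0,0.01,0,0,0,255],[0,0,0.01,0,0,0,255]]]' | grep -E "force|eef"; done
```

```text
eef_pos: [0.5372, 0.258, 0.0187]
force: [-1.0, -0.9, -0.2]
gripper_force: 30.0
eef_pos: [0.5372, 0.258, 0.0187]
force: [-3.8, -1.4, 7.4]
gripper_force: 30.0
```

It is on the floor. Releasing and retreating.

```bash
H="python3 -m handwheel"
$H '[[[0,0,-0.005,0,0,0,80],[0,0,-0.005,0,0,0,80],[0,0,-0.005,0,0,0,80],[0,0,-0.005,0,0,0,80],[0,0,-0.005,0,0,0,80]]]' | grep -E "force|width|eef"
$H '[[[0,0,-0.2,0,0,0,80],[0,0,-0.7,0,0,0,80],[0,0,-1,0,0,0,80]]]' >/dev/null
$H '[[[0,0,-0.6,0,0,0,80],[0,0,-1,0,0,0,80]]]' >/dev/null
$H '[[[0,-0.6,-0.3,0,0,0,80],[0,-1,-0.3,0,0,0,80]]]' >/dev/null
$H '[[[0,-0.6,0,0,0,0,80],[0,-1,0,0,0,0,80]]]' >/dev/null
$H '[[[0,-0.6,0,0,0,0,80],[0,-1,0,0,0,0,80],[0,-1,0,0,0,0,80],[0,-1,0,0,0,0,80]]]'
python3 -c "
from h import *
a=cams.grab_frame('top');cv2.imwrite('pics/t4.png',a)"
```

```text
eef_pos: [0.5372, 0.258, 0.018]
force: [0.1, 0.2, 0.1]
width: 0.0603
gripper_force: 0.0
t: 16.42
eef_pos: [0.5565, 0.0188, 0.203]
ee_rot: [3.141, 0.001, -3.062]
force: [-0.5, 0.4, -0.3]
width: 0.0602
gripper_force: 0.0
```

View pics/t4.png

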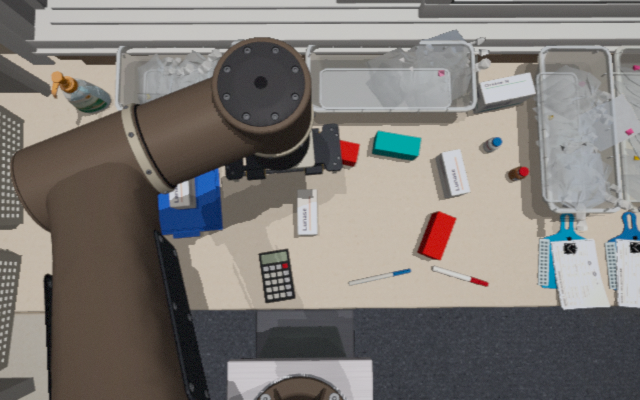

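C stands at (455,173) and A at (307,212). The tray is mostly hidden by the arm, so I'll check B in the scene view.

```bash
python3 -c "
from h import *
a=cams.grab_frame('scene');cv2.imwrite('pics/s5.png',a)"
```

```text
(no output)
```

View pics/s5.png

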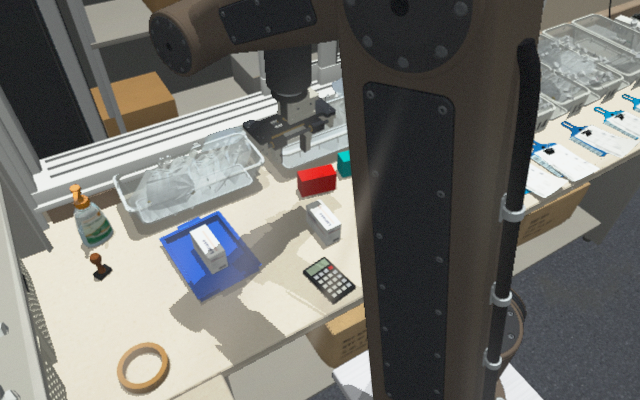

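B stands upright in the middle of the tray at (210,248), A at (323,222), and the gripper is clear of everything. Handing in.

```bash
python3 -c "
from station import arm
print(arm.job_done())"
```

```text
the job is handed in; nothing more can be done
None
```

The full carton (about 3.4 N on lifting) stands upright in the blue tray and the two others stand upright on the worktop; I lifted one of those (about 0.4 N) and left the third unlifted, as the full one was already found, and the job is handed in with no verdict shown.

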